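Clamp the loaded tube block down on the shaker

ROBOT

A 7-joint arm with a two-finger parallel gripper is mounted at the origin on the work surface. World frame = base frame: x ahead of the robot, y to its left, z up, the work surface at z = 0. Lengths are in m, angles in rad, forces in N, time in s.
With the tool pointing down it reaches from about 0.4 to 0.85 m from the base axis. Payload 4.5 kg.
Tool frame: the origin (TCP) lies between the finger pads; the fingertips stand 19 mm ahead of it and the grasp point (between the pads) is the TCP (r.tips_ahead is the distance from the TCP to the fingertips, in m); z points along the fingers, y is the line along which they close (so a half turn about z gives the same grasp; the last joint's range is limited). The gripper opens to 88 mm and grips with 3 to 60 N. Pads are 18 mm wide; open, the fingers measure 123 mm over their backs; the gripper's body (75 mm by 187 mm) begins 45 mm behind the grasp point.
Start: joints at [-1.178, 0.689, -0.195, 1.565, 0.157, 0.902, -0.215], TCP at [0.219, 0.585, 0.235] pointing down, gripper open.
Joint ranges: [-3.01, 3.01], [-0.46, 2.08], [-1.47, 1.51], [0.13, 2.56], [-1, 4.14], [0.04, 2.09], [-2.66, 2.66]. Speed limits (rad/s): [2.57, 2.57, 3.14, 3.14, 3.14, 3.14, 3.14].

INTERFACE

Orientations are given as a unit quaternion [x, y, z, w].
In Python, from plant import r, cams, models gives the robot as it stands. The module is installed in compiled form; this text tells all that it offers.
- The arm moves only by the tool jog_arm, never from a script. Its arguments are lists of equal length, an entry for each row: "turn": the turn, a rotation vector about the tool's x, y, z in rad, a list of three; "translation": the shift along the tool's x, y, z in m, a list of three; "grip": the closure, from 0 (fully open) to 1 (shut). In form: {"turn": [[ax, ay, az], ...], "translation": [[tx, ty, tz], ...], "grip": [grip, ...]}. A call has 1 to 20 rows; each row is the pose to reach, as a shift and turn from the pose commanded when the call began, along the tool's axes at that moment; what a row does not reach only later rows make up. A row lasts 1/8 s, in which the tool goes at most 62.5 mm and 10.7 degrees, less where a joint would pass 70% of its speed; a pose out of reach is approached as far as the arm can. A call with a gripper value outside its range is refused whole. The fingers move at their own pace and stop on an object; "force" is the grip in N (left out, the last holds). Time passes only in rows, so rows that repeat a pose let the fingers close. It gives the time, the measured TCP pose, the force, the opening and the grip force at its end, in the units of the state.
- r.get_state(): the state, without advancing time (a new reading comes with each control period).
- cams.snapshot(name): name is "scene" or "top"; returns the picture (420x560x3 uint8, red, green, blue); there is no depth.
- cams.camera_params(name): a dict with "fx", "fy", "cx", "cy" (pixels), "eye" and "orientation" of the camera in the world. Camera axes: x right, y up, looking along -z (the intrinsics and any distortion apply to the point x, -y, -z); pixel columns grow to the right and rows downward; lengths in m; the calibration is good to about 2 mm. A picture is of the moment at which its call begins. camera_params takes no time and is no camera call.
- r.finish_job(): hands the job in; it is judged then, once.
Trained networks look in the newest picture that a camera, given by its name, has taken for a name from the list of things; names that differ only in an ending like _2 or _b are one class to them, and where a whole thing is asked for, a point or a joint stands for the part that bears it (a point fixed in the world has none). Each returns a list of dicts, best first, with "p" (0 to 1); they miss things now and then, are a little off and sometimes report something else, mostly with a low value. They report only what shows in the picture. A call takes as long as a camera call. They do not tell look-alikes from the thing itself.
- models.find_in(camera, name): "position" ([x, y, z] in m, in world coordinates, good to about 4 mm: the middle of the surface that is visible of it).
- models.masks_of(camera, name): "pixels" (420x560 bool, what is visible of it).
- models.place_of(camera, name): "position" ([x, y, z] in m, in world coordinates, good to about 4 mm: a listed point, or the origin of a listed thing).
The state is a dict: "clock": time; "q": joint angles; "qd": joint speeds; "joint_torque": joint torques, N m; "tool_pos": TCP position; "eef_rot": TCP orientation; "contact_force": force on the tool from outside, world axes, zero at the start; "moment": the same for the moment, N m; "opening": opening from 0.0 (shut) to 1.0 (fully open); "finger_force": force on a finger pad.
Only numpy, scipy, OpenCV 4.12 (cv2) and the standard library are available. Lean on these libraries where they do the work, as an engineer would, in place of code of your own. Each camera call takes 0.05 s, during which the arm holds its last target. There are 200 camera calls.

TASK

Get the samples ready for shaking: stand the aluminium block with the capped tubes on the shaker's platform, snug and square against both steel stops, and let go of it. Then push the toggle clamp's handle back and down, past its dead point until it is fully down on its stop, so that the rubber pad holds the block tight against the end stop. Do not force the clamp, do not tip the block, and leave everything else standing where it is.

Things in the scene. Friction and masses are not known exactly. Their poses are not given: they have to be found in the camera images.
- shaker: Fixed bench-top shaker: grey housing, aluminium platform 240 (x) by 290 (y) mm, top face 84 mm above the bench. Origin: middle of the underside; x away from the control panel, y along the clamp, z up; turned by up to 0.3 rad. Two steel stops make a corner on its -y half; the toggle clamp stands in its plane x = 0 on the +y half, its handle rising to 0.26 m above the bench.
- nest (a point): Where the loaded block's middle is when it stands home: shaker frame x 0, y -68, 109 mm above the bench; axes as the shaker's. Stops 10 mm thick bound its place: far stop, 110 mm long, 12 mm high, face 30 mm from here on +x; end stop, 70 mm long, 42 mm high, face 50 mm from here on -y. The -x side is open; on +y stands the clamp, its pad 15 to 29 mm clear of the block while open.
- tube_block_mid (a point): Middle, 25 mm up, of the loaded tube block to be clamped: solid aluminium, 60 (x) by 100 (y) by 50 mm high, about 0.55 kg, the same turned half round. Two rows of five white capped tubes stand 12 mm above its top. Home, its y lies along the shaker's y; grip it across 60 mm with the fingertips over 14 mm up, to clear the far stop.
- clamp_handle (a joint): Turn of the clamp's handle about clamp_pivot (rad): 0 down on its stop, 0.15 dead point, 1.6 fully open; starts at 1.2 to 1.5, about upright, and stays where it is left. The sleeve points 0.14 rad above level at 0. With the block home the sprung pad meets it at about 0.7; from there the push at the grip rises to about 5 N, fades to the dead point, and then the handle snaps to its solid stop. Let go before the dead point it springs back.
- clamp_grip (a point): Point in the middle of the handle's grey sleeve, 85 mm from clamp_pivot, on which it turns; sleeve 20 mm wide (x), 16 mm thick (z), from 40 to 130 mm out from the pivot (y points outward). +z is the side to push: towards the block when upright, up when clamped. Nothing else stands over the sleeve or on its push side.
- clamp_pivot (a point): The handle's fixed hinge: shaker frame x 0, y 102, 118 mm above the bench; axes as the shaker's. The hinge runs along x; the handle swings from upright back and down towards +y and ends 34 mm and more above the platform, reaching past its edge.
- clamp_pad: Round black rubber pad, 22 mm wide, on the end of the clamp's plunger, which slides along the shaker's y, 34 mm above the platform; origin at the middle of its face. Closing the handle drives it towards -y onto the end face of the block, pressing the block against the end stop with about 60 N.
- tube_block: The same loaded tube block as tube_block_mid, by its underside's middle; 3 to 7 N pushed level slide it. It and the low block stand side by side on the -y side of the shaker; either may be the nearer to the robot.
- low_block_mid (a point): Middle, 15 mm up, of another tube block, to be left alone: aluminium, 60 by 100 by 30 mm, six open dark bores 23 mm wide, no tubes.
- wash_bottle: Bystander: white wash bottle with a blue cap, 68 mm wide, 165 mm high; origin under its middle.
- amber_bottle: Bystander: amber reagent bottle with a black cap, 80 mm wide, 150 mm high; origin under its middle.
- beaker: Bystander: glass beaker, 80 mm wide, 100 mm high; origin under its middle.
- flask: Bystander: conical glass flask, foot 84 mm wide, 115 mm high; origin under its middle.
- tip_box: Bystander: white box with a blue lid, 85 by 125 by 68 mm high; origin under its middle.
- spatula: Bystander: steel spatula, 190 mm long, lying flat on the bench on the clamp side.
Not all that is in view belongs to the job. Leave any purple or red look-alike of the tube_block alone.

How it is judged:
By the outcome, as a careful person would: the job done as asked, in the order asked, and still so for the second after the job is handed in, with the robot touching nothing.
It also fails if it takes over 70 s, if anything falls off the work surface, if the arm or the gripper's body presses on something with over 40 N, if the wrist force passes 120 N, or if a joint passes its speed limit or range.

## Working session

There is one attempt and no reset: what is moved stays moved. The work goes in short steps, Python scripts to look and compute and a tool call to move; the robot and the scene stay as the last step left them, time stands still between calls to the robot, and variables do not carry over. Pictures are saved under pics/ and viewed, at most 10 in all, crops included, and the job is handed in when it is done.

Besides the shell and the picture viewer there is one more tool, called after "Call:" in YAML: its name, and indented under it one key for each argument. jog_arm: Moves the arm, as the interface text tells. Its arguments: {"type":"object","properties":{"turn":{"type":"array"},"translation":{"type":"array"},"grip":{"type":"array"},"force":{"type":"number"}},"required":["turn","translation","grip"]}

```bash
mkdir -p pics; python3 - <<'E'
from plant import r,cams,models
import cv2,numpy as np
ims={}
for c in("scene","top"):
    im=cams.snapshot(c);cv2.imwrite(f"pics/{c}0.png",im[:,:,::-1]);p=cams.camera_params(c);print(c,p)
    for n in("shaker","nest","tube_block_mid","low_block_mid","clamp_grip","clamp_pivot","clamp_pad"):
        print(n,[(np.round(d["position"],4).tolist(),round(d["p"],2)) for d in models.place_of(c,n)][:3])
print(r.get_state())
E
```

```text
scene {'fx': 398.8018115292238, 'fy': 398.8018115292238, 'cx': 280.42644205408976, 'cy': 219.1859058795057, 'eye': array([0.9361885 , 0.63641545, 0.88546916]), 'orientation': array([0.1199619 , 0.36964526, 0.87782864, 0.2799793 ])}
shaker [([0.5545, 0.0418, -0.0001], 0.78), ([0.7947, -0.0767, -0.0033], 0.35)]
nest []
tube_block_mid [([0.3083, -0.4045, 0.0223], 0.98), ([0.733, -0.3735, 0.0283], 0.88), ([0.1828, -0.3259, 0.0255], 0.82)]
low_block_mid [([0.4352, -0.3487, 0.0178], 0.57)]
clamp_grip [([0.5383, 0.1506, 0.2042], 0.82)]
clamp_pivot [([0.5381, 0.1467, 0.1214], 0.82)]
clamp_pad [([0.7939, -0.0749, -0.0009], 0.7), ([0.5538, 0.0453, 0.1177], 0.6)]
top {'fx': 456.880669289552, 'fy': 456.880669289552, 'cx': 281.16704717278213, 'cy': 208.7952977093706, 'eye': array([ 0.28363104, -0.01787824,  1.56828284]), 'orientation': array([ 0.04687927, -0.04376554, -0.69631098,  0.71486917])}
shaker [([0.5579, 0.0428, -0.0044], 0.93)]
nest [([0.5695, -0.0255, 0.1056], 0.56)]
tube_block_mid [([0.3071, -0.4007, 0.0272], 0.97), ([0.1767, -0.3264, 0.0245], 0.83), ([0.5977, -0.3014, 0.0246], 0.8)]

[... 294 characters left out ...]
k': 0.8, 'q': array([-1.17817237,  0.68908018, -0.19459012,  1.56532174,  0.15730777,
        0.90249904, -0.21509564]), 'qd': array([-0.00077817,  0.00027458, -0.00188276,  0.00010783,  0.00047212,
       -0.00091742, -0.00070954]), 'joint_torque': array([ 6.98880413e-04, -5.27441132e+01, -1.26693461e+00, -1.53734833e+01,
       -5.19645237e-02, -8.20566602e-04,  1.77079113e-05]), 'tool_pos': array([0.21947203, 0.58521365, 0.23454904]), 'eef_rot': array([1.78437942e-01, 9.83951167e-01, 3.70967694e-05, 8.57045972e-06]), 'contact_force': array([-0.49972786, -0.01416139, -0.45375766]), 'moment': array([ 0.03418618, -0.0198244 ,  0.00250163]), 'finger_force': 0.0, 'opening': 0.9965464979096831}
```

View pics/scene0.png

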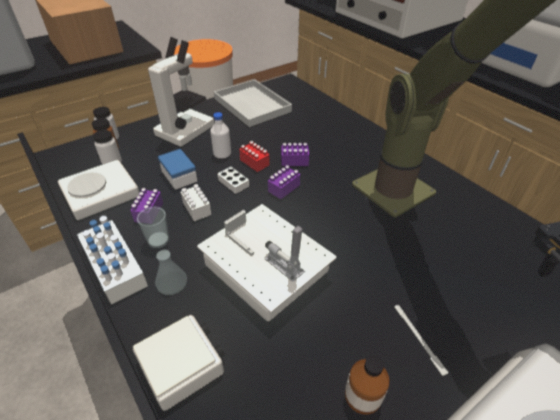

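View pics/top0.png

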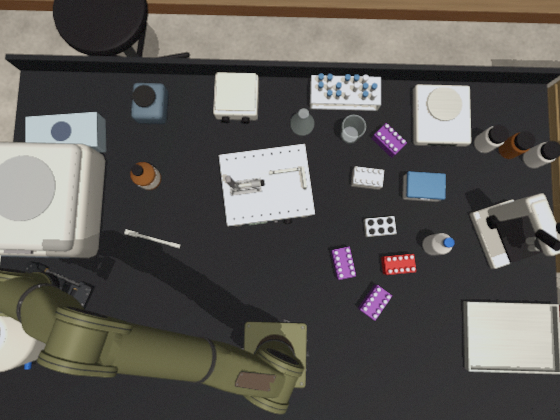

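```bash
python3 - <<'E'
import cv2,numpy as np
t=cv2.imread("pics/top0.png");s=cv2.imread("pics/scene0.png")
cv2.imwrite("pics/tc.png",cv2.resize(t[130:250,215:395],None,fx=4.4,fy=4.4,interpolation=cv2.INTER_CUBIC))
cv2.imwrite("pics/sc.png",cv2.resize(s[175:320,170:345],None,fx=4.1,fy=4.1,interpolation=cv2.INTER_CUBIC))
E
```

```text
(no output)
```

View pics/tc.png

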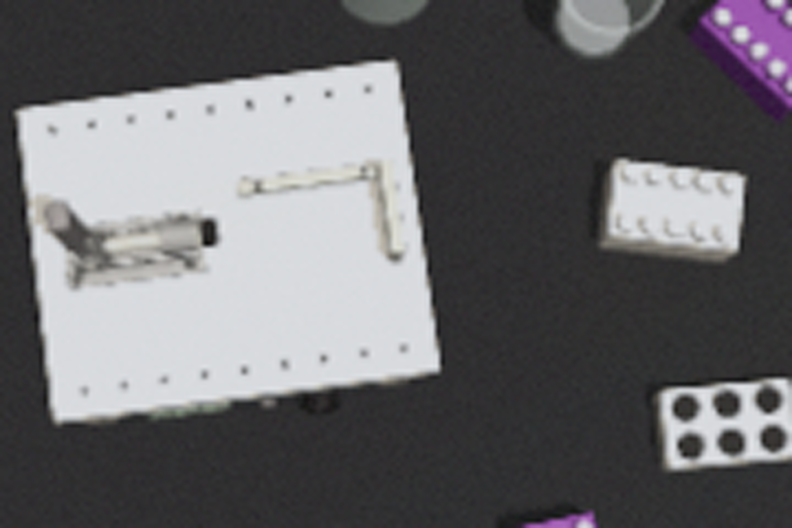

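View pics/sc.png

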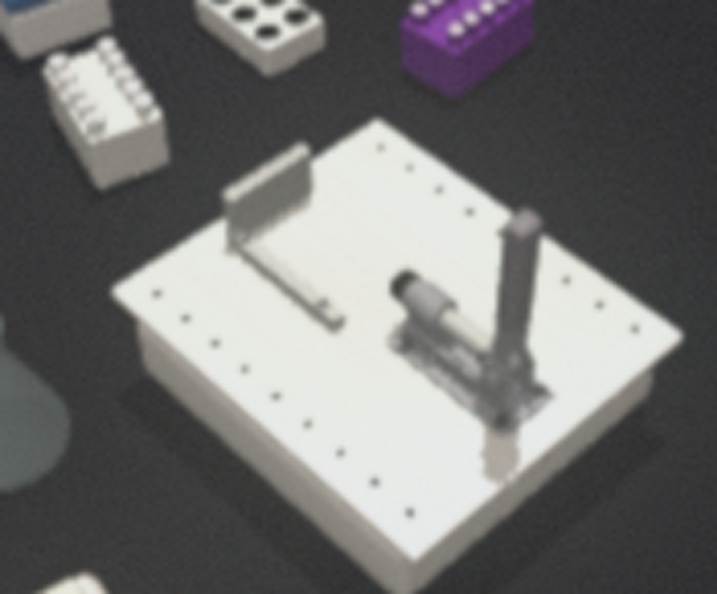

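```bash
cat > h.py <<'E'
from plant import r,cams,models
import cv2,numpy as np
from scipy.spatial.transform import Rotation as R
from scipy.optimize import least_squares,minimize
P={c:cams.camera_params(c) for c in("scene","top")}
def proj(c,X):
    p=P[c];q=R.from_quat(p["orientation"]).inv().apply(np.atleast_2d(X)-p["eye"])
    return np.c_[p["cx"]+p["fx"]*q[:,0]/-q[:,2],p["cy"]-p["fy"]*q[:,1]/-q[:,2]]
def place(x,y,a,L): return R.from_euler("z",a).apply(np.atleast_2d(L))+[x,y,0]
def box(l,w,z0,z1): return np.array([[sx*l/2,sy*w/2,z] for sx in(1,-1) for sy in(1,-1) for z in(z0,z1)])
BLK=np.r_[box(.06,.1,0,.05),box(.044,.092,.05,.062)]
def sil(c,X,s=4):
    m=np.zeros((420*s,560*s),np.uint8);h=cv2.convexHull((((proj(c,X)+.5)*s)).astype(np.float32))
    cv2.fillConvexPoly(m,np.round(h).astype(int),255);return cv2.resize(m,(560,420),interpolation=cv2.INTER_AREA)/255.
def fitblock(masks,x0,L=BLK):
    f=lambda v:sum(np.abs(sil(c,place(v[0],v[1],v[2],L+[0,0,v[3] if len(v)>3 else 0]))-m).sum()/m.sum() for c,m in masks.items())
    s=np.array([x0]+[np.add(x0,d) for d in np.diag([.01,.01,.15])])
    o=minimize(f,x0,method="Nelder-Mead",options=dict(initial_simplex=s,xatol=1e-4,fatol=1e-4));return o.x,o.fun
def state():
    s=r.get_state();print("t",round(s["clock"],2),"pos",s["tool_pos"].round(4),"yaw/eul",R.from_quat(s["eef_rot"]).as_euler("xyz").round(4),"F",s["contact_force"].round(1),"op",round(s["opening"],3),"ff",round(float(s["finger_force"]),1),"q",s["q"].round(2));return s
E
python3 - <<'E'
from h import *
tc=np.array([(16,110),(398,60),(440,370),(55,422)],float);tc=(tc+.5)/4.4-.5+[215,130]
sc=np.array([(683,336),(378,119),(113,292),(415,555)],float);sc=(sc+.5)/4.1-.5+[170,175]
# top: TL=+x+y, TR=+x-y, BR=-x-y, BL=-x+y
C=np.array([[.12,.145,.084],[.12,-.145,.084],[-.12,-.145,.084],[-.12,.145,.084]])
S=C[[3,2,1,0]]
for m in ("both","top","scene"):
    f=lambda v:np.r_[(proj("top",place(*v,C))-tc).ravel()*(m!="scene"),(proj("scene",place(*v,S))-sc).ravel()*(m!="top")]
    o=least_squares(f,[.556,.042,.17]);print(m,o.x.round(4),f(o.x).round(1))
    if m=="both":v=o.x
print("nest",place(*v,[0,-.068,.109]),"pivot",place(*v,[0,.102,.118]))
ms={}
for c in("scene","top"):
    cams.snapshot(c)
    for d in models.masks_of(c,"tube_block"):
        u=np.argwhere(d["pixels"]).mean(0)[::-1];e=proj(c,[.6,-.303,.03])[0]
        print(c,d["p"],d["pixels"].sum(),u,e)
        if np.hypot(*(u-e))<8 and c not in ms: ms[c]=d["pixels"].astype(float)
print(fitblock(ms,[.6,-.303,-.1]))
for c in ms: print(c,fitblock({c:ms[c]},[.6,-.303,-.1]))
E
```

```text
both [0.5571 0.0427 0.1605] [ 0.1 -0.3 -0.4 -0.4  0.3 -0.1 -0.2 -0.   0.6 -0.8  0.2 -0.5 -0.5 -1.
  0.1  1. ]
top [0.5565 0.0425 0.1594] [ 0.2 -0.2 -0.3 -0.1  0.3  0.2 -0.2  0.1  0.  -0.   0.  -0.  -0.  -0.
  0.   0. ]
scene [0.5577 0.0429 0.1615] [ 0.  -0.  -0.  -0.   0.  -0.  -0.  -0.   0.6 -0.7  0.  -0.3 -0.7 -0.8
  0.   1.2]
nest [[ 0.56800715 -0.02444469  0.109     ]] pivot [[0.54083929 0.14337041 0.118     ]]
scene 0.98 548 [145.58759124 202.19525547] [195.20733415 201.10454761]
scene 0.89 569 [294.15465729 154.78910369] [195.20733415 201.10454761]
scene 0.66 722 [283.50415512 182.29085873] [195.20733415 201.10454761]
scene 0.58 617 [254.06807131 156.16693679] [195.20733415 201.10454761]
scene 0.55 716 [195.68435754 203.0377095 ] [195.20733415 201.10454761]
top 0.88 600 [397.99166667 263.435     ] [368.07401483 176.84004614]
top 0.87 586 [343.25255973 262.66211604] [368.07401483 176.84004614]
top 0.68 626 [388.92172524 139.63897764] [368.07401483 176.84004614]
(array([ 0.60138004, -0.29882991, -0.07966438]), np.float64(0.06569722861211524))
scene (array([ 0.60138004, -0.29882991, -0.07966438]), np.float64(0.06569722861211524))
```

```bash
cat >> h.py <<'E'
def down(ay):  # tool z down, tool y at world bearing ay
    y=np.array([np.cos(ay),np.sin(ay),0]);z=np.array([0,0,-1.]);return R.from_matrix(np.c_[np.cross(y,z),y,z])
def rows(wps,p0=None,R0=None):
    s=state();p0=s["tool_pos"] if p0 is None else np.array(p0);R0=R.from_quat(s["eef_rot"]) if R0 is None else R0
    for p,a in wps:
        print("turn",(R0.inv()*down(a)).as_rotvec().round(4).tolist(),"tr",R0.inv().apply(np.array(p)-p0).round(4).tolist())
E
python3 - <<'E'
from h import *
d=np.deg2rad
rows([((.45,.4,.36),d(41.6)),((.62,0,.36),d(10)),((.60,-.3005,.30),-.09),((.60,-.3005,.15),-.09)])
print([(np.round(x["position"],3),x["p"]) for n in("beaker","tip_box") for x in models.place_of("top",n)][:4])
E
```

```text
t 1.0 pos [0.2194 0.5852 0.2345] yaw/eul [ 3.1415 -0.      2.7828] F [-0.4 -0.  -0.6] op 0.998 ff 0.0 q [-1.18  0.69 -0.19  1.57  0.16  0.9  -0.22]
turn [0.0001, -0.0001, 0.486] tr [-0.2809, -0.0925, -0.1255]
turn [0.0, -0.0001, 1.0375] tr [-0.5805, -0.4073, -0.1255]
turn [0.0, -0.0001, 1.302] tr [-0.6673, -0.6957, -0.0655]
turn [0.0, -0.0001, 1.302] tr [-0.6673, -0.6957, 0.0845]
[(array([0.542, 0.148, 0.203]), 0.69), (array([ 0.57 , -0.488,  0.001]), 0.81)]
```

Call:
jog_arm:
  turn:
    - [0, 0, 0.486]
    - [0, 0, 0.486]
    - [0, 0, 0.486]
    - [0, 0, 0.486]
    - [0, 0, 0.486]
    - [0, 0, 0.486]
    - [0, 0, 1.0375]
    - [0, 0, 1.0375]
    - [0, 0, 1.0375]
    - [0, 0, 1.0375]
    - [0, 0, 1.0375]
    - [0, 0, 1.0375]
    - [0, 0, 1.0375]
    - [0, 0, 1.302]
    - [0, 0, 1.302]
    - [0, 0, 1.302]
    - [0, 0, 1.302]
    - [0, 0, 1.302]
    - [0, 0, 1.302]
    - [0, 0, 1.302]
  translation:
    - [-0.281, -0.0925, -0.1255]
    - [-0.281, -0.0925, -0.1255]
    - [-0.281, -0.0925, -0.1255]
    - [-0.281, -0.0925, -0.1255]
    - [-0.281, -0.0925, -0.1255]
    - [-0.281, -0.0925, -0.1255]
    - [-0.58, -0.407, -0.1255]
    - [-0.58, -0.407, -0.1255]
    - [-0.58, -0.407, -0.1255]
    - [-0.58, -0.407, -0.1255]
    - [-0.58, -0.407, -0.1255]
    - [-0.58, -0.407, -0.1255]
    - [-0.58, -0.407, -0.1255]
    - [-0.667, -0.696, -0.0655]
    - [-0.667, -0.696, -0.0655]
    - [-0.667, -0.696, -0.0655]
    - [-0.667, -0.696, -0.0655]
    - [-0.667, -0.696, -0.0655]
    - [-0.667, -0.696, 0.0]
    - [-0.667, -0.696, 0.03]
  grip: [0, 0, 0, 0, 0, 0, 0, 0, 0, 0, 0, 0, 0, 0, 0, 0, 0, 0, 0, 0]

```text
clock: 3.6
tool_pos: [0.5983, -0.2991, 0.2008]
eef_rot: [0.738, 0.675, -0.0, -0.003]
contact_force: [-0.2, 0.4, 0.3]
opening: 1.0
finger_force: 0.0
```

```bash
python3 - <<'E'
from h import *
state()
a=cams.snapshot("top");b=cams.snapshot("scene")
for c,im in(("top",a),("scene",b)):
    print(c,[(np.round(x["position"],3),round(x["p"],2)) for x in models.place_of(c,"tube_block_mid")],[(np.round(x["position"],3),round(x["p"],2)) for x in models.place_of(c,"beaker")])
    u=proj(c,[.6,-.3,.05])[0].astype(int)
    im=im[u[1]-50:u[1]+60,u[0]-60:u[0]+60]
    ims=cv2.resize(im,None,fx=3.3,fy=5,interpolation=cv2.INTER_CUBIC) if 0 else cv2.resize(im,None,fx=3.3,fy=3.3,interpolation=cv2.INTER_CUBIC)
    b2=ims if c=="top" else np.hstack([b2,ims])
    if c=="top": b2=ims
cv2.imwrite("pics/pre.png",b2[:,:,::-1])
ms={}
for c in("scene","top"):
    for d in models.masks_of(c,"tube_block"):
        u=np.argwhere(d["pixels"]).mean(0)[::-1];e=proj(c,[.6,-.3,.03])[0]
        if np.hypot(*(u-e))<8 and c not in ms: ms[c]=d["pixels"].astype(float)
for c in ms: print(c,ms[c].sum(),fitblock({c:ms[c]},[.6,-.303,-.1]))
E
```

```text
t 3.6 pos [ 0.5983 -0.2991  0.2008] yaw/eul [-3.1374e+00 -3.1000e-03  1.4807e+00] F [-0.2  0.4  0.3] op 1.0 ff 0.0 q [ 0.32  0.79  0.14  1.46 -0.13  0.9   0.41]
top [(array([ 0.601, -0.301,  0.023]), 0.65), (array([ 0.176, -0.324,  0.026]), 0.6), (array([ 0.308, -0.403,  0.027]), 0.58)] [(array([ 0.755, -0.243, -0.001]), 0.79), (array([0.539, 0.147, 0.205]), 0.61)]
scene [(array([ 0.306, -0.403,  0.023]), 0.81), (array([ 0.732, -0.37 ,  0.029]), 0.73), (array([ 0.182, -0.327,  0.028]), 0.72), (array([ 0.599, -0.302,  0.026]), 0.6), (array([ 0.306, -0.22 ,  0.022]), 0.58)] [(array([ 0.758, -0.244, -0.003]), 0.96)]
```

View pics/pre.png

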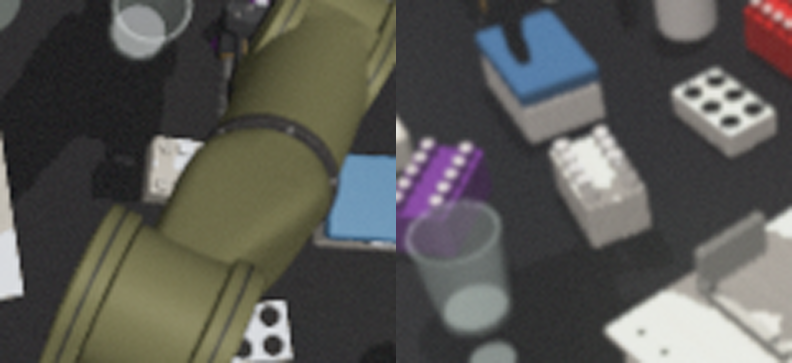

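Call:
jog_arm:
  turn:
    - [0, 0, 0]
    - [0, 0, 0]
    - [0, 0, 0]
    - [0, 0, 0]
    - [0, 0, 0]
    - [0, 0, 0]
    - [0, 0, 0]
    - [0, 0, 0]
    - [0, 0, 0]
    - [0, 0, 0]
    - [0, 0, 0]
  translation:
    - [0, 0, 0.05]
    - [0, 0, 0.09]
    - [0, 0, 0.12]
    - [0, 0, 0.145]
    - [0, 0, 0.163]
    - [0, 0, 0.163]
    - [0, 0, 0.163]
    - [0, 0, 0.163]
    - [0, 0, 0.163]
    - [0, 0, 0.163]
    - [0, 0, 0.163]
  grip: [0, 0, 0, 0, 0, 0, 1, 1, 1, 1, 1]
  force: 35

```text
clock: 5.38
tool_pos: [0.5995, -0.3008, 0.0422]
eef_rot: [0.738, 0.675, -0.0, 0.0]
contact_force: [-1.6, 0.4, 6.6]
opening: 0.668
finger_force: 35.0
```

```bash
python3 - <<'E'
from h import *
state()
E
```

```text
t 5.38 pos [ 0.5995 -0.3008  0.0422] yaw/eul [3.1415e+00 1.0000e-04 1.4806e+00] F [-1.6  0.4  6.6] op 0.668 ff 35.0 q [ 0.34  1.    0.1   1.54 -0.15  0.61  0.43]
```

```bash
python3 - <<'E'
from h import *
v=[.5571,.0427,.1605]
h=place(*v,[-.010,-.060,.24])[0]
l=h.copy();l[2]=.145
rows([((.5995,-.3008,.24),-.09),(h,.1605),(l,.1605)])
E
```

```text
t 5.38 pos [ 0.5995 -0.3008  0.0422] yaw/eul [3.1415e+00 1.0000e-04 1.4806e+00] F [-1.6  0.4  6.6] op 0.668 ff 35.0 q [ 0.34  1.    0.1   1.54 -0.15  0.61  0.43]
turn [0.0, 0.0001, -0.0002] tr [0.0, 0.0, -0.1978]
turn [0.0, 0.0001, -0.2507] tr [0.2777, -0.068, -0.1978]
turn [0.0, 0.0001, -0.2507] tr [0.2777, -0.068, -0.1028]
```

Call:
jog_arm:
  turn:
    - [0, 0, 0]
    - [0, 0, 0]
    - [0, 0, 0]
    - [0, 0, 0]
    - [0, 0, 0]
    - [0, 0, -0.08]
    - [0, 0, -0.16]
    - [0, 0, -0.25]
    - [0, 0, -0.25]
    - [0, 0, -0.25]
    - [0, 0, -0.25]
    - [0, 0, -0.25]
    - [0, 0, -0.25]
    - [0, 0, -0.25]
    - [0, 0, -0.25]
    - [0, 0, -0.25]
  translation:
    - [0, 0, -0.02]
    - [0, 0, -0.06]
    - [0, 0, -0.1]
    - [0, 0, -0.15]
    - [0, 0, -0.198]
    - [0.03, -0.007, -0.198]
    - [0.075, -0.018, -0.198]
    - [0.125, -0.03, -0.198]
    - [0.175, -0.043, -0.198]
    - [0.225, -0.055, -0.198]
    - [0.26, -0.064, -0.198]
    - [0.278, -0.068, -0.198]
    - [0.278, -0.068, -0.198]
    - [0.278, -0.068, -0.16]
    - [0.278, -0.068, -0.125]
    - [0.278, -0.068, -0.105]
  grip: [1, 1, 1, 1, 1, 1, 1, 1, 1, 1, 1, 1, 1, 1, 1, 1]

```text
clock: 7.38
tool_pos: [0.5565, -0.021, 0.145]
eef_rot: [0.65, 0.76, -0.001, 0.0]
contact_force: [-0.4, 0.4, -4.4]
opening: 0.671
finger_force: 35.0
```

```bash
python3 - <<'E'
from h import *
state()
a=cams.snapshot("top");b=cams.snapshot("scene")
k=cv2.resize(b[170:300,165:345],None,fx=4.4,fy=4.4,interpolation=cv2.INTER_CUBIC)
cv2.imwrite("pics/hov.png",k[:,:,::-1])
E
```

```text
t 7.38 pos [ 0.5565 -0.021   0.145 ] yaw/eul [-3.1397e+00  1.9000e-03  1.7272e+00] F [-0.4  0.4 -4.4] op 0.671 ff 35.0 q [-0.09  0.73  0.08  1.86 -0.1   0.55  0.21]
```

View pics/hov.png

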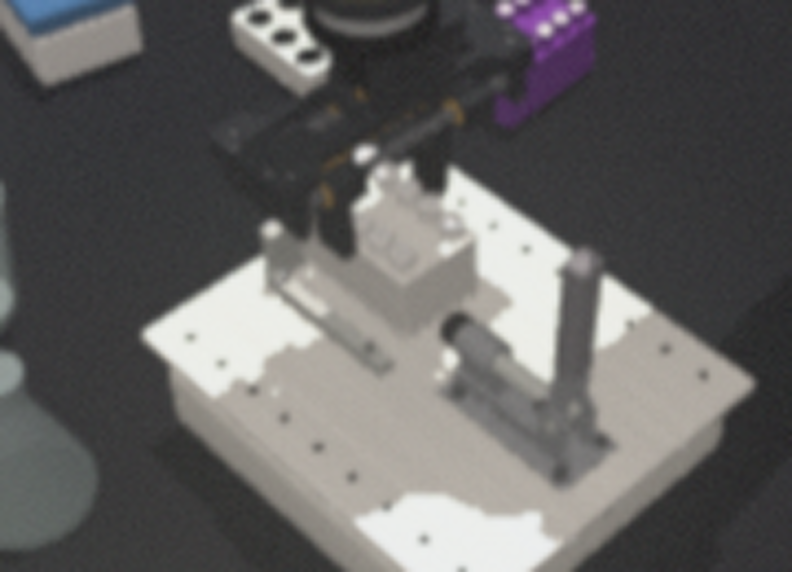

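Call:
jog_arm:
  turn:
    - [0, 0, 0]
    - [0, 0, 0]
    - [0, 0, 0]
    - [0, 0, 0]
    - [0, 0, 0]
  translation:
    - [0, 0, 0.006]
    - [0, 0, 0.011]
    - [0, 0, 0.015]
    - [0, 0, 0.0175]
    - [0, 0, 0.0175]
  grip: [1, 1, 1, 1, 1]

```text
clock: 8.1
tool_pos: [0.5568, -0.0176, 0.129]
eef_rot: [0.648, 0.761, 0.0, -0.0]
contact_force: [-0.1, 0.1, -5.1]
opening: 0.67
finger_force: 35.0
```

```bash
python3 - <<'E'
from h import *
s=state()
v=[.5571,.0427,.1605]
print(R.from_euler("z",-v[2]).apply(s["tool_pos"]-[v[0],v[1],0]), (R.from_euler("z",-v[2])*R.from_quat(s["eef_rot"])).as_matrix().round(4))
E
```

```text
t 8.1 pos [ 0.5568 -0.0176  0.129 ] yaw/eul [-3.1416e+00 -1.0000e-04  1.7310e+00] F [-0.1  0.1 -5.1] op 0.67 ff 35.0 q [-0.09  0.75  0.07  1.87 -0.1   0.52  0.21]
[-0.00989526 -0.05948883  0.12897767] [[ 3.e-04  1.e+00 -0.e+00]
 [ 1.e+00 -3.e-04  1.e-04]
 [ 1.e-04 -0.e+00 -1.e+00]]
```

Call:
jog_arm:
  turn:
    - [0, 0, 0]
    - [0, 0, 0]
    - [0, 0, 0]
  translation:
    - [0, 0, 0.001]
    - [0, 0, 0.002]
    - [0, 0, 0.002]
  grip: [1, 1, 1]

```text
clock: 8.48
tool_pos: [0.5568, -0.0177, 0.127]
eef_rot: [0.648, 0.761, -0.0, -0.0]
contact_force: [-1.7, 0.0, -5.4]
opening: 0.671
finger_force: 35.0
```

Not in contact yet; down a bit more, then slide toward the far stop.

Call:
jog_arm:
  turn:
    - [0, 0, 0]
    - [0, 0, 0]
  translation:
    - [0, 0, 0.0012]
    - [0, 0, 0.0012]
  grip: [1, 1]

```text
clock: 8.72
tool_pos: [0.557, -0.0176, 0.1263]
eef_rot: [0.648, 0.761, 0.0, 0.0]
contact_force: [-1.3, 0.3, 0.1]
opening: 0.667
finger_force: 35.0
```

Call:
jog_arm:
  turn:
    - [0, 0, 0]
    - [0, 0, 0]
    - [0, 0, 0]
    - [0, 0, 0]
  translation:
    - [0, 0.003, 0]
    - [0, 0.006, 0]
    - [0, 0.008, 0]
    - [0, 0.008, 0]
  grip: [1, 1, 1, 1]

```text
clock: 9.22
tool_pos: [0.5577, -0.0175, 0.1264]
eef_rot: [0.649, 0.761, -0.005, -0.005]
contact_force: [-14.4, -2.0, 19.1]
opening: 0.667
finger_force: 35.0
```

Call:
jog_arm:
  turn:
    - [0, 0, 0]
    - [0, 0, 0]
  translation:
    - [0, 0.001, 0]
    - [0, 0.001, 0]
  grip: [1, 1]

```text
clock: 9.48
tool_pos: [0.5578, -0.0175, 0.1264]
eef_rot: [0.649, 0.761, -0.005, -0.006]
contact_force: [-16.2, -1.5, 20.2]
opening: 0.668
finger_force: 35.0
```

Call:
jog_arm:
  turn:
    - [0, 0, 0]
    - [0, 0, 0]
  translation:
    - [0, 0.001, 0]
    - [0, 0.001, 0]
  grip: [1, 1]

```text
clock: 9.72
tool_pos: [0.5579, -0.0175, 0.1265]
eef_rot: [0.649, 0.761, -0.006, -0.006]
contact_force: [-18.0, -0.9, 22.0]
opening: 0.667
finger_force: 35.0
```

Call:
jog_arm:
  turn:
    - [0, 0, 0]
    - [0, 0, 0]
    - [0, 0, 0]
  translation:
    - [0, -0.008, 0]
    - [0, -0.01, -0.001]
    - [0, -0.01, -0.002]
  grip: [1, 1, 1]

```text
clock: 10.1
tool_pos: [0.5573, -0.0176, 0.1275]
eef_rot: [0.648, 0.761, 0.0, 0.0]
contact_force: [0.5, -0.1, -4.5]
opening: 0.669
finger_force: 35.0
```

```bash
python3 - <<'E'
from h import *
s=state()
b=cams.snapshot("scene")
k=cv2.resize(b[185:280,190:310],None,fx=6,fy=6,interpolation=cv2.INTER_CUBIC)
cv2.imwrite("pics/jam.png",k[:,:,::-1])
E
```

```text
t 10.1 pos [ 0.5573 -0.0176  0.1275] yaw/eul [ 3.1411 -0.      1.7309] F [ 0.5 -0.1 -4.5] op 0.669 ff 35.0 q [-0.09  0.76  0.07  1.87 -0.1   0.51  0.21]
```

View pics/jam.png

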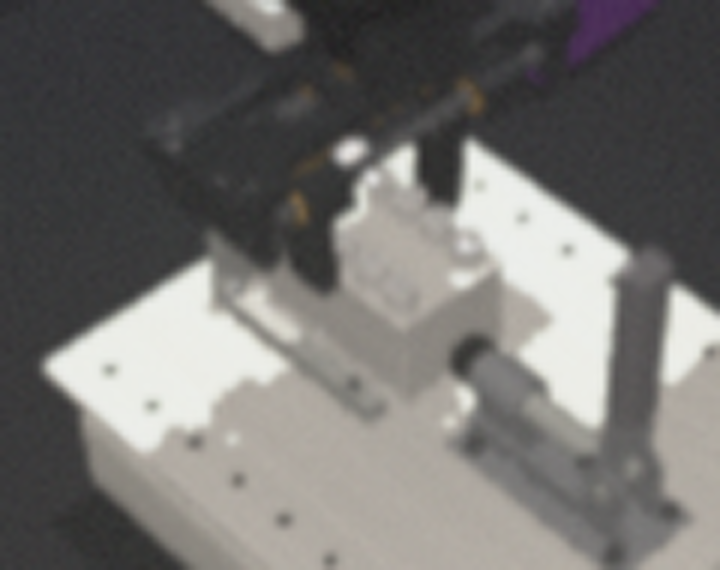

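Call:
jog_arm:
  turn:
    - [0, 0, 0]
    - [0, 0, 0]
    - [0, 0, 0]
    - [0, 0, 0]
  translation:
    - [0, 0.003, 0]
    - [0, 0.006, 0]
    - [0, 0.008, 0]
    - [0, 0.008, 0]
  grip: [1, 1, 1, 1]

```text
clock: 10.65
tool_pos: [0.565, -0.0163, 0.1278]
eef_rot: [0.648, 0.761, 0.0, 0.0]
contact_force: [0.6, -0.7, -5.3]
opening: 0.674
finger_force: 35.0
```

Call:
jog_arm:
  turn:
    - [0, 0, 0]
    - [0, 0, 0]
  translation:
    - [0, 0.0015, 0]
    - [0, 0.0015, 0]
  grip: [1, 1]

```text
clock: 10.9
tool_pos: [0.5664, -0.0161, 0.1278]
eef_rot: [0.648, 0.761, 0.0, 0.0]
contact_force: [-0.6, -0.7, -4.1]
opening: 0.671
finger_force: 35.0
```

Call:
jog_arm:
  turn:
    - [0, 0, 0]
    - [0, 0, 0]
  translation:
    - [0, 0.0012, 0]
    - [0, 0.0012, 0]
  grip: [1, 1]

```text
clock: 11.15
tool_pos: [0.5667, -0.0162, 0.1277]
eef_rot: [0.648, 0.761, -0.001, -0.0]
contact_force: [-1.4, 0.1, -3.9]
opening: 0.667
finger_force: 35.0
```

Call:
jog_arm:
  turn:
    - [0, 0, 0]
    - [0, 0, 0]
  translation:
    - [0, 0.001, 0]
    - [0, 0.001, 0]
  grip: [1, 1]

```text
clock: 11.4
tool_pos: [0.567, -0.0164, 0.1275]
eef_rot: [0.648, 0.761, -0.001, -0.001]
contact_force: [-3.9, -0.8, -2.8]
opening: 0.671
finger_force: 35.0
```

Call:
jog_arm:
  turn:
    - [0, 0, 0]
    - [0, 0, 0]
    - [0, 0, 0]
  translation:
    - [-0.003, 0, 0]
    - [-0.005, 0, 0]
    - [-0.005, 0, 0]
  grip: [1, 1, 1]

```text
clock: 11.78
tool_pos: [0.5675, -0.0183, 0.1273]
eef_rot: [0.647, 0.762, -0.0, -0.002]
contact_force: [-6.2, 3.2, -3.3]
opening: 0.67
finger_force: 35.0
```

Call:
jog_arm:
  turn:
    - [0, 0, 0]
    - [0, 0, 0]
  translation:
    - [-0.0015, 0, 0]
    - [-0.0015, 0, 0]
  grip: [1, 1]

```text
clock: 12.02
tool_pos: [0.5676, -0.019, 0.1274]
eef_rot: [0.647, 0.762, 0.0, -0.003]
contact_force: [-6.7, 4.7, -1.5]
opening: 0.666
finger_force: 35.0
```

Call:
jog_arm:
  turn:
    - [0, 0, 0]
    - [0, 0, 0]
  translation:
    - [-0.0015, 0, 0]
    - [-0.0015, 0, 0]
  grip: [1, 1]

```text
clock: 12.28
tool_pos: [0.5678, -0.0202, 0.1275]
eef_rot: [0.647, 0.762, 0.0, -0.003]
contact_force: [-7.1, 6.0, -2.0]
opening: 0.668
finger_force: 35.0
```

Call:
jog_arm:
  turn:
    - [0, 0, 0]
    - [0, 0, 0]
  translation:
    - [0, -0.003, 0]
    - [0, -0.003, 0]
  grip: [1, 1]

```text
clock: 12.52
tool_pos: [0.5678, -0.024, 0.1281]
eef_rot: [0.648, 0.761, 0.001, 0.001]
contact_force: [-2.2, -0.4, -5.2]
opening: 0.669
finger_force: 35.0
```

```bash
cat >> h.py <<'E'
def sh():
    s=state();v=[.5571,.0427,.1605];Q=R.from_euler("z",-v[2])
    print("shaker pos",Q.apply(s["tool_pos"]-[v[0],v[1],0]).round(4),"Fsh",Q.apply(s["contact_force"]).round(1),"rot",(down(v[2]).inv()*R.from_quat(s["eef_rot"])).as_rotvec().round(4))
E
python3 - <<'E'
from h import *
sh()
E
```

```text
t 12.53 pos [ 0.5678 -0.024   0.1281] yaw/eul [ 3.1391 -0.      1.7307] F [-2.2 -0.4 -5.2] op 0.669 ff 35.0 q [-0.08  0.76  0.07  1.84 -0.1   0.53  0.22]
shaker pos [-1.000e-04 -6.760e-02  1.281e-01] Fsh [-2.2 -0.1 -5.2] rot [-0.0024  0.      0.0006]
```

Friction released; now continue toward the end stop.

Call:
jog_arm:
  turn:
    - [0, 0, 0]
    - [0, 0, 0]
  translation:
    - [-0.001, -0.0005, 0]
    - [-0.001, -0.0005, 0]
  grip: [1, 1]

```text
clock: 12.78
tool_pos: [0.5677, -0.0242, 0.1281]
eef_rot: [0.648, 0.762, 0.001, 0.001]
contact_force: [0.0, 4.9, -4.8]
opening: 0.671
finger_force: 35.0
```

Call:
jog_arm:
  turn:
    - [0, 0, 0]
    - [0, 0, 0]
  translation:
    - [-0.001, 0, 0]
    - [-0.001, 0, 0]
  grip: [1, 1]

```text
clock: 13.02
tool_pos: [0.5676, -0.0243, 0.1281]
eef_rot: [0.648, 0.762, 0.002, 0.0]
contact_force: [0.2, 5.9, -4.4]
opening: 0.667
finger_force: 35.0
```

Call:
jog_arm:
  turn:
    - [0, 0, 0]
    - [0, 0, 0]
  translation:
    - [-0.001, 0, 0]
    - [-0.001, 0, 0]
  grip: [1, 1]

```text
clock: 13.28
tool_pos: [0.5676, -0.0243, 0.1281]
eef_rot: [0.647, 0.762, 0.002, -0.0]
contact_force: [0.2, 7.8, -4.1]
opening: 0.668
finger_force: 35.0
```

Call:
jog_arm:
  turn:
    - [0, 0, 0]
    - [0, 0, 0]
  translation:
    - [-0.001, 0, 0]
    - [-0.001, 0, 0]
  grip: [1, 1]

```text
clock: 13.52
tool_pos: [0.5676, -0.0243, 0.128]
eef_rot: [0.647, 0.762, 0.002, -0.001]
contact_force: [-0.6, 9.0, -2.5]
opening: 0.668
finger_force: 35.0
```

```bash
python3 - <<'E'
from h import *
sh()
E
```

```text
t 13.53 pos [ 0.5676 -0.0243  0.128 ] yaw/eul [ 3.1398 -0.0043  1.7342] F [-0.6  9.  -2.5] op 0.668 ff 35.0 q [-0.08  0.76  0.07  1.84 -0.1   0.54  0.22]
shaker pos [-0.0004 -0.0678  0.128 ] Fsh [ 0.9  9.  -2.5] rot [-0.0018  0.0043 -0.0029]
```

Call:
jog_arm:
  turn:
    - [0, 0, 0]
    - [0, 0, 0]
    - [0, 0, 0]
    - [0, 0, 0]
  translation:
    - [0.0025, 0.0018, 0]
    - [0.0025, 0.0018, 0.001]
    - [0.0025, 0.0018, 0.002]
    - [0.0025, 0.0018, 0.0023]
  grip: [1, 1, 1, 1]

```text
clock: 14.02
tool_pos: [0.5681, -0.0241, 0.1262]
eef_rot: [0.648, 0.762, 0.001, -0.001]
contact_force: [-3.8, 6.2, 5.0]
opening: 0.67
finger_force: 35.0
```

```bash
python3 - <<'E'
from h import *
sh()
E
```

```text
t 14.03 pos [ 0.5681 -0.0241  0.1262] yaw/eul [ 3.1415e+00 -1.7000e-03  1.7320e+00] F [-3.8  6.2  5. ] op 0.67 ff 35.0 q [-0.08  0.77  0.07  1.84 -0.1   0.53  0.22]
shaker pos [ 0.0002 -0.0677  0.1262] Fsh [-2.8  6.8  5. ] rot [-0.0001  0.0017 -0.0007]
```

Call:
jog_arm:
  turn:
    - [0, 0, 0]
    - [0, 0, 0]
    - [0, 0, 0]
    - [0, 0, 0]
  translation:
    - [0, 0, 0]
    - [0, 0, 0]
    - [0, 0, 0]
    - [0, 0, 0]
  grip: [0.15, 0, 0, 0]

```text
clock: 14.52
tool_pos: [0.5685, -0.026, 0.1256]
eef_rot: [0.649, 0.761, -0.0, 0.0]
contact_force: [0.9, -0.4, -1.0]
opening: 0.999
finger_force: 0.0
```

```bash
python3 - <<'E'
from h import *
sh()
E
```

```text
t 14.53 pos [ 0.5685 -0.026   0.1256] yaw/eul [3.1412e+00 5.0000e-04 1.7302e+00] F [ 0.9 -0.4 -1. ] op 0.999 ff 0.0 q [-0.08  0.77  0.07  1.84 -0.1   0.53  0.22]
shaker pos [ 0.0002 -0.0696  0.1256] Fsh [ 0.8 -0.5 -1. ] rot [-0.0004 -0.0005  0.0011]
```

Call:
jog_arm:
  turn:
    - [0, 0, 0]
    - [0, 0, 0]
    - [0, 0, 0]
    - [0, 0, 0]
  translation:
    - [0, 0.007, 0]
    - [0, 0.0125, 0]
    - [0, 0.0155, 0]
    - [0, 0.0175, 0]
  grip: [0, 0, 0, 0]

```text
clock: 15.02
tool_pos: [0.5822, -0.0232, 0.125]
eef_rot: [0.649, 0.761, -0.003, -0.003]
contact_force: [-8.4, -1.0, 6.4]
opening: 0.999
finger_force: 4.1
```

```bash
python3 - <<'E'
from h import *
sh()
E
```

```text
t 15.03 pos [ 0.5822 -0.0232  0.125 ] yaw/eul [-3.1342e+00 -7.0000e-04  1.7303e+00] F [-8.4 -1.   6.4] op 0.999 ff 4.1 q [-0.08  0.79  0.08  1.79 -0.1   0.57  0.21]
shaker pos [ 0.0143 -0.0691  0.125 ] Fsh [-8.4  0.4  6.4] rot [0.0074 0.0007 0.001 ]
```

Call:
jog_arm:
  turn:
    - [0, 0, 0]
    - [0, 0, 0]
    - [0, 0, 0]
    - [0, 0, 0]
    - [0, 0, 0]
    - [0, 0, 0]
  translation:
    - [0, -0.0175, 0]
    - [0, -0.0175, 0]
    - [0, -0.0175, -0.03]
    - [0, -0.0175, -0.08]
    - [0, -0.0175, -0.135]
    - [0, -0.0175, -0.18]
  grip: [0, 0, 0, 0, 0, 0]

```text
clock: 15.78
tool_pos: [0.5697, -0.0252, 0.3082]
eef_rot: [0.648, 0.761, 0.001, 0.001]
contact_force: [0.5, 0.3, -0.1]
opening: 1.002
finger_force: 0.0
```

```bash
python3 - <<'E'
from h import *
sh()
a=cams.snapshot("top");b=cams.snapshot("scene")
k=cv2.resize(b[185:300,180:320],None,fx=4.8,fy=4.8,interpolation=cv2.INTER_CUBIC)
cv2.imwrite("pics/set.png",k[:,:,::-1])
for n in("tube_block_mid","clamp_grip","clamp_pivot"):
  for c in("scene","top"): print(n,c,[(np.round(x["position"],4),round(x["p"],2)) for x in models.place_of(c,n) if abs(x["position"][1])<.2])
v=[.5571,.0427,.1605]
for X in([.03,-.018,.134],[-.03,-.018,.134],[.03,-.018,.084],[-.03,-.018,.084],[.03,-.118,.134],[0,.102,.118]):
  print(X,((proj("scene",place(*v,X))[0]-[180,185]+.5)*4.8).round(0))
E
```

```text
t 15.78 pos [ 0.5697 -0.0252  0.3082] yaw/eul [3.1381e+00 3.0000e-04 1.7311e+00] F [ 0.5  0.3 -0.1] op 1.002 ff 0.0 q [-0.11  0.53  0.12  1.65 -0.07  0.96  0.2 ]
shaker pos [ 0.0016 -0.0691  0.3082] Fsh [ 0.6  0.2 -0.1] rot [-0.0035 -0.0003  0.0002]
tube_block_mid scene [(array([ 0.5645, -0.0232,  0.1088]), 0.83)]
tube_block_mid top []
clamp_grip scene [(array([0.5388, 0.1477, 0.2009]), 0.62)]
clamp_grip top [(array([0.5389, 0.1488, 0.2018]), 0.46)]
clamp_pivot scene [(array([0.5383, 0.1462, 0.1207]), 0.96)]
clamp_pivot top [(array([0.5408, 0.1439, 0.1161]), 0.9)]
[0.03, -0.018, 0.134] [349. 265.]
[-0.03, -0.018, 0.134] [430. 209.]
[0.03, -0.018, 0.084] [353. 327.]
[-0.03, -0.018, 0.084] [432. 271.]
[0.03, -0.118, 0.134] [230. 172.]
[0, 0.102, 0.118] [549. 378.]
```

View pics/set.png

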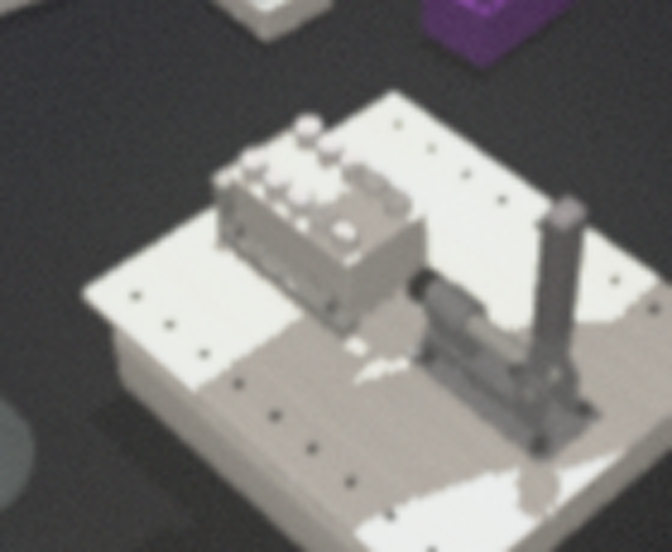

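Call:
jog_arm:
  turn:
    - [0, 0, 0]
    - [0, 0, 0]
    - [0, 0, 0]
    - [0, 0, 0]
    - [0, 0, 0]
    - [0, 0, 0]
    - [0, 0, 0]
    - [0, 0, 0]
  translation:
    - [0.05, 0, 0]
    - [0.1, 0, 0]
    - [0.147, 0, 0]
    - [0.147, 0, 0.0]
    - [0.147, 0, 0.03]
    - [0.147, 0, 0.055]
    - [0.147, 0, 0.074]
    - [0.147, 0, 0.074]
  grip: [1, 1, 1, 1, 1, 1, 1, 1]
  force: 20

```text
clock: 17.18
tool_pos: [0.5437, 0.1182, 0.2297]
eef_rot: [0.649, 0.761, -0.002, -0.001]
contact_force: [0.0, 0.5, 1.1]
opening: 0.119
finger_force: 0.0
```

```bash
python3 - <<'E'
from h import *
sh()
b=cams.snapshot("scene")
k=cv2.resize(b[185:300,200:340],None,fx=4.8,fy=4.8,interpolation=cv2.INTER_CUBIC)
cv2.imwrite("pics/clamp.png",k[:,:,::-1])
for th in(1.35,1.2,1.05,.9,.75,.6,.45,.3,.15,.0):
    f=th+.14;print(th,round(102+95*np.cos(f)-8*np.sin(f)-9,1),round(118+95*np.sin(f)+8*np.cos(f)+19,1))
E
```

```text
t 17.18 pos [0.5437 0.1182 0.2297] yaw/eul [-3.1371e+00  1.2000e-03  1.7294e+00] F [0.  0.5 1.1] op 0.119 ff 0.0 q [-0.36  0.61  0.11  1.79 -0.09  0.76 -0.05]
shaker pos [-0.0012  0.0767  0.2297] Fsh [0.1 0.5 1.1] rot [ 0.0045 -0.0012  0.0019]
1.35 92.7 232.3
1.2 106.9 231.3
1.05 120.9 228.2
0.9 134.2 223.0
0.75 146.6 215.9
0.6 157.8 207.0
0.45 167.5 196.5
0.3 175.5 184.7
0.15 181.7 171.8
0.0 186.0 158.2
```

View pics/clamp.png

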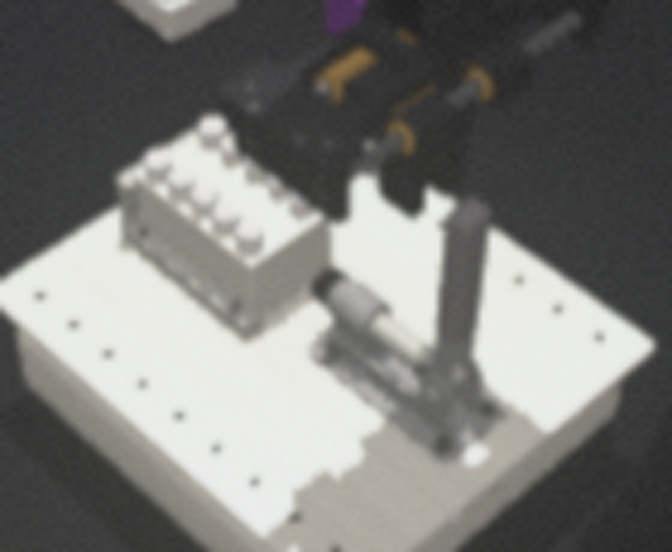

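Call:
jog_arm:
  turn:
    - [0, 0, 0]
    - [0, 0, 0]
    - [0, 0, 0]
    - [0, 0, 0]
    - [0, 0, 0]
    - [0, 0, 0]
    - [0, 0, 0]
    - [0, 0, 0]
  translation:
    - [0, 0, 0]
    - [0.007, 0, 0]
    - [0.015, 0, -0.001]
    - [0.029, 0, 0]
    - [0.043, 0, 0.003]
    - [0.056, 0, 0.008]
    - [0.0685, 0, 0.015]
    - [0.0685, 0, 0.015]
  grip: [1, 1, 1, 1, 1, 1, 1, 1]

```text
clock: 18.23
tool_pos: [0.5329, 0.1888, 0.2156]
eef_rot: [0.647, 0.762, -0.001, -0.001]
contact_force: [-0.2, 0.0, -0.2]
opening: 0.004
finger_force: 0.0
```

```bash
python3 - <<'E'
from h import *
sh()
b=cams.snapshot("scene");a=cams.snapshot("top")
print([(np.round(x["position"],4),round(x["p"],2)) for c in("scene","top") for x in models.place_of(c,"clamp_grip")][:3])
k=cv2.resize(b[185:300,200:340],None,fx=4.8,fy=4.8,interpolation=cv2.INTER_CUBIC)
cv2.imwrite("pics/clamp2.png",k[:,:,::-1])
E
```

```text
t 18.23 pos [0.5329 0.1888 0.2156] yaw/eul [-3.1397e+00 -4.0000e-04  1.7333e+00] F [-0.2  0.  -0.2] op 0.004 ff 0.0 q [-0.49  0.64  0.11  1.78 -0.1   0.73 -0.16]
shaker pos [-0.0005  0.1481  0.2156] Fsh [-0.2  0.  -0.2] rot [ 0.0019  0.0004 -0.002 ]
[(array([0.5329, 0.193 , 0.1879]), 0.6), (array([0.5336, 0.1928, 0.1869]), 0.75), (array([0.5607, 0.0331, 0.1166]), 0.73)]
```

View pics/clamp2.png

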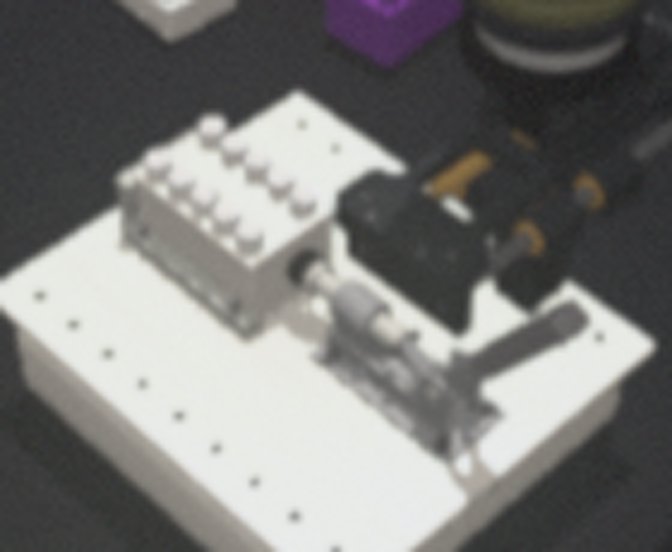

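Call:
jog_arm:
  turn:
    - [0, 0, 0]
    - [0, 0, 0]
    - [0, 0, 0]
    - [0, 0, 0]
    - [0, 0, 0]
    - [0, 0, 0]
    - [0, 0, 0]
    - [0, 0, 0]
    - [0, 0, 0]
    - [0, 0, 0]
  translation:
    - [0.006, 0, 0.005]
    - [0.013, 0, 0.011]
    - [0.018, 0, 0.016]
    - [0.0225, 0, 0.022]
    - [0.0265, 0, 0.028]
    - [0.0305, 0, 0.034]
    - [0.033, 0, 0.04]
    - [0.036, 0, 0.047]
    - [0.038, 0, 0.053]
    - [0.038, 0, 0.053]
  grip: [1, 1, 1, 1, 1, 1, 1, 1, 1, 1]

```text
clock: 19.68
tool_pos: [0.5282, 0.2254, 0.1634]
eef_rot: [0.648, 0.762, 0.0, 0.0]
contact_force: [0.3, 0.8, 2.7]
opening: 0.004
finger_force: 1.2
```

```bash
python3 - <<'E'
from h import *
sh()
b=cams.snapshot("scene");a=cams.snapshot("top")
print([(np.round(x["position"],4),round(x["p"],2)) for c in("scene","top") for x in models.place_of(c,"clamp_grip")][:3],place(.5571,.0427,.1605,[[0,.102+.085*np.cos(t+.14),.118+.085*np.sin(t+.14)] for t in(.15,0)]).round(4))
E
```

```text
t 19.68 pos [0.5282 0.2254 0.1634] yaw/eul [ 3.1408e+00 -5.0000e-04  1.7313e+00] F [0.3 0.8 2.7] op 0.004 ff 1.2 q [-0.54  0.72  0.1   1.8  -0.12  0.63 -0.21]
shaker pos [0.0006 0.185  0.1634] Fsh [0.4 0.7 2.7] rot [-0.0008  0.0005  0.    ]
[(array([0.5247, 0.222 , 0.1506]), 0.53), (array([ 0.5703, -0.0233,  0.0797]), 0.38), (array([ 0.5682, -0.0265,  0.1098]), 0.29)] [[0.5278 0.2238 0.1423]
 [0.5273 0.2265 0.1299]]
```

Call:
jog_arm:
  turn:
    - [0, 0, 0]
    - [0, 0, 0]
    - [0, 0, 0]
  translation:
    - [0.0005, 0, 0.003]
    - [0.001, 0, 0.006]
    - [0.001, 0, 0.006]
  grip: [1, 1, 1]

```text
clock: 20.25
tool_pos: [0.5274, 0.2256, 0.157]
eef_rot: [0.648, 0.761, -0.0, -0.0]
contact_force: [-0.2, -0.5, 2.1]
opening: 0.004
finger_force: 0.4
```

Call:
jog_arm:
  turn:
    - [0, 0, 0]
    - [0, 0, 0]
    - [0, 0, 0]
  translation:
    - [0, 0, 0.002]
    - [0, 0, 0.004]
    - [0, 0, 0.004]
  grip: [1, 1, 1]

```text
clock: 20.62
tool_pos: [0.5273, 0.2255, 0.1531]
eef_rot: [0.648, 0.761, -0.0, -0.0]
contact_force: [0.0, 0.5, 0.9]
opening: 0.002
finger_force: 0.1
```

```bash
python3 - <<'E'
from h import *
sh()
E
```

```text
t 20.62 pos [0.5273 0.2255 0.1531] yaw/eul [-3.1406e+00  4.0000e-04  1.7309e+00] F [0.  0.5 0.9] op 0.002 ff 0.1 q [-0.54  0.73  0.1   1.81 -0.12  0.61 -0.21]
shaker pos [-0.0002  0.1853  0.1531] Fsh [0.1 0.5 0.9] rot [ 0.001  -0.0004  0.0004]
```

Call:
jog_arm:
  turn:
    - [0, 0, 0]
    - [0, 0, 0]
    - [0, 0, 0]
  translation:
    - [0, 0, 0.002]
    - [0, 0, 0.004]
    - [0, 0, 0.004]
  grip: [1, 1, 1]

```text
clock: 21.0
tool_pos: [0.5275, 0.2256, 0.1492]
eef_rot: [0.648, 0.761, -0.0, -0.0]
contact_force: [-0.5, -0.9, 0.1]
opening: 0.007
finger_force: 0.0
```

Call:
jog_arm:
  turn:
    - [0, 0, 0]
    - [0, 0, 0]
    - [0, 0, 0]
  translation:
    - [0, 0, 0.002]
    - [0, 0, 0.003]
    - [0, 0, 0.003]
  grip: [1, 1, 1]

```text
clock: 21.38
tool_pos: [0.5276, 0.2258, 0.1464]
eef_rot: [0.648, 0.761, -0.0, -0.0]
contact_force: [-0.6, 0.1, 1.0]
opening: 0.005
finger_force: 0.0
```

```bash
python3 - <<'E'
from h import *
sh()
E
```

```text
t 21.38 pos [0.5276 0.2258 0.1464] yaw/eul [-3.1415e+00 -1.0000e-04  1.7308e+00] F [-0.6  0.1  1. ] op 0.005 ff 0.0 q [-0.54  0.74  0.1   1.81 -0.12  0.59 -0.21]
shaker pos [0.0002 0.1855 0.1464] Fsh [-0.5  0.2  1. ] rot [0.0001 0.0001 0.0005]
```

```bash
python3 - <<'E'
from h import *
print(r.tips_ahead)
v=[.5571,.0427,.1605]
b=cams.snapshot("scene");a=cams.snapshot("top")
Q=R.from_euler("z",-v[2])
for n in("clamp_grip","clamp_pivot","clamp_pad","clamp_handle"):
  for c in("scene","top"):
    if n!="clamp_handle": print(n,c,[(Q.apply(x["position"]-np.array([v[0],v[1],0])).round(4),round(x["p"],2)) for x in models.place_of(c,n)][:2])
    for f in models.find_in(c,n)[:1]: print("  find",Q.apply(f["position"]-np.array([v[0],v[1],0])).round(4),f["p"])
for c in("scene","top"):
  for t in(0,.15,.3): print(c,t,proj(c,place(*v,[[0,.102+l*np.cos(t+.14),.118+l*np.sin(t+.14)] for l in(.04,.13)])).round(1).tolist())
  for m in models.masks_of(c,"clamp_grip")[:2]:
    p=np.argwhere(m["pixels"])[:,::-1];print(c,m["p"],len(p),p.min(0),p.max(0))
E
```

```text
0.019
clamp_grip scene [(array([-0.0034,  0.1893,  0.1289]), 0.57)]
  find [0.0049 0.1885 0.1328] 0.78
clamp_grip top [(array([-0.0005,  0.1849,  0.1312]), 0.49)]
  find [0.0034 0.0783 0.1249] 0.74
clamp_pivot scene [(array([-0.    ,  0.1063,  0.1184]), 0.95), (array([-0.0018, -0.021 ,  0.1201]), 0.55)]
  find [0.0532 0.0194 0.0865] 0.92
clamp_pivot top [(array([-0.0005,  0.1023,  0.1173]), 0.8)]
  find [-0.0179  0.0152  0.0831] 0.97
clamp_pad scene [(array([-0.0033, -0.0195,  0.1174]), 0.6)]
  find [0.1105 0.4062 0.0982] 0.33
clamp_pad top [(array([ 0.0008, -0.0179,  0.1176]), 0.6)]
  find [0.0093 0.1893 0.1301] 0.84
  find [0.0035 0.0784 0.1251] 0.55
scene 0 [[305.7, 270.9], [334.7, 289.5]]
scene 0.15 [[305.4, 269.1], [334.1, 283.5]]
scene 0.3 [[304.9, 267.2], [332.5, 276.7]]
scene 0.55 379 [258 236] [336 294]
top 0 [[222.0, 187.3], [193.7, 190.3]]
top 0.15 [[222.2, 186.9], [193.8, 189.1]]
top 0.3 [[222.6, 186.5], [194.9, 187.8]]
top 0.59 163 [216 179] [270 190]
```

Call:
jog_arm:
  turn:
    - [0, 0, 0]
    - [0, 0, 0]
    - [0, 0, 0]
  translation:
    - [0, 0, 0.0015]
    - [0, 0, 0.003]
    - [0, 0, 0.003]
  grip: [1, 1, 1]

```text
clock: 22.65
tool_pos: [0.5276, 0.2258, 0.1433]
eef_rot: [0.648, 0.761, -0.0, -0.0]
contact_force: [0.1, -0.8, -0.8]
opening: 0.006
finger_force: 0.0
```

Call:
jog_arm:
  turn:
    - [0, 0, 0]
    - [0, 0, 0]
    - [0, 0, 0]
    - [0, 0, 0]
    - [0, 0, 0]
    - [0, 0, 0]
  translation:
    - [0, 0, -0.01]
    - [0, 0, -0.03]
    - [0, 0, -0.06]
    - [0, 0, -0.1]
    - [-0.05, 0, -0.15]
    - [-0.1, 0, -0.18]
  grip: [1, 1, 1, 1, 1, 1]

```text
clock: 23.4
tool_pos: [0.5436, 0.1303, 0.3242]
eef_rot: [0.647, 0.762, 0.001, 0.001]
contact_force: [1.6, 0.3, -0.2]
opening: 0.005
finger_force: 0.0
```

```bash
python3 - <<'E'
from h import *
sh()
v=[.5571,.0427,.1605]
b=cams.snapshot("scene");a=cams.snapshot("top")
cv2.imwrite("pics/after.png",b[:,:,::-1]);cv2.imwrite("pics/aftert.png",a[:,:,::-1])
Q=R.from_euler("z",-v[2])
for n in("clamp_grip","clamp_pad","tube_block_mid","nest"):
  for c in("scene","top"):
    print(n,c,[(Q.apply(x["position"]-np.array([v[0],v[1],0])).round(4),round(x["p"],2)) for x in models.place_of(c,n) if abs(x["position"][1])<.3][:2])
# scene: profile of brightness down the columns crossing the sleeve
g=cv2.cvtColor(b,cv2.COLOR_RGB2GRAY)
for t in(-.15,0,.15,.3):
  L=lambda l,n,x=0:[x,.102+l*np.cos(t+.14)-n*np.sin(t+.14),.118+l*np.sin(t+.14)+n*np.cos(t+.14)]
  print(t,"end top/bot",proj("scene",place(*v,[L(.13,.008,-.01),L(.13,.008,.01),L(.13,-.008,.01)])).round(1).tolist(),"mid",proj("scene",place(*v,[L(.085,.008),L(.085,-.008)])).round(1).tolist())
print(g[262:306:1,300:346:2])
E
```

```text
t 23.4 pos [0.5436 0.1303 0.3242] yaw/eul [ 3.1386e+00 -8.0000e-04  1.7337e+00] F [ 1.6  0.3 -0.2] op 0.005 ff 0.0 q [-0.4   0.5   0.14  1.66 -0.08  0.99 -0.07]
shaker pos [0.0007 0.0886 0.3242] Fsh [ 1.6  0.1 -0.2] rot [-0.003   0.0008 -0.0024]
clamp_grip scene [(array([-0.001 ,  0.1872,  0.1315]), 0.66)]
clamp_grip top [(array([-0.0005,  0.1903,  0.1295]), 0.71), (array([ 1.509e-01, -3.151e-01, -2.000e-04]), 0.28)]
clamp_pad scene [(array([-0.0028, -0.0181,  0.1192]), 0.44), (array([-0.0002, -0.0721,  0.1084]), 0.39)]
clamp_pad top [(array([ 0.0022, -0.0182,  0.1182]), 0.41)]
tube_block_mid scene [(array([-0.0014, -0.0713,  0.1073]), 0.75), (array([-0.2903, -0.2214,  0.0215]), 0.52)]
tube_block_mid top [(array([-0.2916, -0.2206,  0.0258]), 0.91), (array([ 0.0018, -0.0702,  0.1094]), 0.71)]
nest scene [(array([-0.0012, -0.0672,  0.1086]), 0.59)]
nest top []
-0.15 end top/bot [[337.4, 290.3], [331.8, 295.4], [331.1, 299.4]] mid [[319.9, 281.4], [319.4, 285.5]]
0 end top/bot [[337.5, 284.7], [331.8, 289.7], [331.9, 294.4]] mid [[319.6, 277.6], [319.9, 282.3]]
0.15 end top/bot [[336.5, 278.3], [330.7, 283.3], [331.7, 288.6]] mid [[318.8, 273.5], [319.8, 278.6]]
0.3 end top/bot [[334.5, 271.3], [328.7, 276.4], [330.4, 282.1]] mid [[317.3, 269.0], [319.0, 274.5]]
[[181 229 233 ...  56  57  57]
 [142 216 233 ...  58  57  52]
 [116 177 223 ...  57  56  55]
 ...
 [ 51  50  50 ...  42  41  40]
 [ 52  52  48 ...  42  41  41]
 [ 49  52  47 ...  41  39  40]]
```

```bash
python3 -c "
from plant import r
print(r.finish_job())"
```

```text
the job is handed in; nothing more can be done
None
```

The tube block was set against both stops and released, then the clamp handle was pushed past its dead point. The last camera readings put the handle within a few millimetres of its stop, the pad on the block and the block within about 3 mm of home. The job is handed in; I never felt the handle's hard stop by touch, and I did not check the bystanders again at the end.

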